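Hook a hanger arm into the slotted bench upright

ROBOT

A 6-joint arm with a two-finger parallel gripper is mounted at the origin on the work surface. World frame = base frame: x ahead of the robot, y to its left, z up, the work surface at z = 0. Lengths are in m, angles in degrees, forces in N, time in s.
With the tool pointing down it reaches from about 0.15 to 0.775 m from the base axis. Payload 6.1 kg.
Tool frame: the origin (TCP) lies between the finger pads; the fingertips stand 25 mm ahead of it and the grasp point (between the pads) lies 6 mm ahead of it; z points along the fingers, y is the line along which they close (so a half turn about z gives the same grasp; the last joint's range is limited). The gripper opens to 85 mm and grips with 20 to 120 N. Pads are 22 mm wide; open, the fingers measure 114 mm over their backs; the gripper's body (76 mm by 85 mm) begins 54 mm behind the grasp point. The pads swing forward as they close: fully open they stand 13 mm farther back than shut.
Start: joints at [71.505, 7.208, -2.269, 80.523, 0, 90], TCP at [0.167, 0.498, 0.232] pointing down, gripper open.
Joint ranges: [-155.77, 155.77], [-54.66, 111.73], [-72.52, 77.12], [-102.08, 115.82], [-83.92, 84.16], [-180, 180]. Speed limits (degrees/s): [136.94, 136.94, 172.46, 180, 180, 180].

INTERFACE

Orientations are given as [roll, pitch, yaw] about the fixed x, y, z axes, in that order (R = Rz(yaw) Ry(pitch) Rx(roll)).
In Python, from cell import manip gives the robot as it stands.
- The arm moves only by the shell command python3 -m crank 'ROWS' [FORCE]. ROWS is JSON, a list of rows, each a list of 5 numbers: the shift along the tool's x, y, z in m, then the turn about the tool's z in degrees, then the opening in per cent of the stroke, from 0 (shut) to 100 (fully open). A call has 1 to 8 rows; each row is the pose to reach, as a shift and turn from the pose commanded when the call began, along the tool's axes at that moment; what a row does not reach only later rows make up. A row lasts 1/12 s, in which the tool goes at most 41.7 mm and 7.16 degrees, less where a joint would pass 70% of its speed; a pose out of reach is approached as far as the arm can. A call with a gripper value outside its range is refused whole. The fingers move at their own pace and stop on an object; FORCE is the grip in N (left out, the last holds). Time passes only in rows, so rows that repeat a pose let the fingers close. It gives the time, the measured TCP pose, the force, the opening and the grip force at its end, in the units of the state.
- manip.observe(): the state, without advancing time (a new reading comes with each control period).
- manip.get_image(name): name is "scene" or "side" or "wrist"; returns a dict with "frame" (384x512x3 uint8, blue, green, red), "z_map" (384x512 float32, m along the optical axis (not along the pixel's ray), 0 where there is no reading), "fx", "fy", "cx", "cy" (pixels), "cam_to_world" (4x4, takes a point from camera to world coordinates); the wrist camera has in their place "T_tool_cam" (4x4, takes a point from camera to tool coordinates, whose origin is the TCP and whose axes are the flange's). Camera axes: x right, y down, z forward; pixel columns grow to the right and rows downward; lengths in m; the calibration is good to about 2 mm. A picture is of the moment at which its call begins: read the wrist's pose just before it.
- manip.job_done(): hands the job in; it is judged then, once.
The state is a dict: "clock": time; "joint_positions": joint angles; "joint_velocities": joint speeds; "tau": joint torques, N m; "eef_pos": TCP position; "ee_rot": TCP orientation; "wrist_force": force on the tool from outside, world axes, zero at the start; "ft_torque": the same for the moment, N m; "opening": finger opening in m; "grasp_force": force on a finger pad.
Only numpy, scipy, OpenCV 4.12 (cv2) and the standard library are available. Lean on these libraries where they do the work, as an engineer would, in place of code of your own. Each camera call takes 0.05 s, during which the arm holds its last target. There are 200 camera calls.

TASK

Hang the blue hanger arm on the grey slotted upright: press its two steel hook tabs into the two slots of the top row, then lower it until both hooks sit fully down behind the sheet, and let go. Leave the yellow arm, which has no tabs, where it stands.

Things in the scene. Friction and masses are not known exactly. Their poses are not given: they have to be found in the camera images.
- blue_arm: Blue steel hanger arm, 0.2-0.35 kg, to be hung. Stands on its underside. Arm 25 wide, 40 tall, x = -6 to -156 mm, y = 0; grip it across near x = -80, z = 30 (balance x = -65). Black end stop 60 tall at x = -162. Back plate 90 wide, 70 tall, x = -6 to 0, with two steel hook tabs. Origin: back face of the plate, mid-width, underside. z up, +x out of the back face, away from the arm.
- hook_tabs (a point): Midway between the blue arm's two tabs, on the plate's back face at the necks' underside: (0, 0, 50) mm in blue_arm, same axes. Tabs at y = -40 and +40, 12 wide, stand out 19 mm: neck 8 thick (top 8 above here), then a down-turned lip, tip 17 below here. Gap from back face to lip: 15 mm at the tip, 8 at the neck.
- slotted_upright: Fixed grey steel sheet 170 wide, 212 tall, 6 thick, foot and flanges behind. Origin: front face, mid-width, at bench. z up, +x into the sheet; hung, the blue arm's axes are parallel to these. 4 open slots 34 wide, 44 tall at y = -40, +40: bottom row z 70-114, top row z 150-194. Tabs enter with blue origin at (0, 0, 126) mm here, 9 mm free all round; hung, it is at x 0 to -3, z 100.
- yellow_arm: Yellow bystander arm, same form, size and frame as the blue arm (25 wide, 40 tall, 162 long, back plate 90 wide, 70 tall) but without tabs: a flat back plate with two dark screw holes. Stands on the bench beside the blue arm; leave it alone.
There are look-alikes about, which are no part of the job. Several things look just like the blue_arm: the one meant starts farthest to the robot's right. Several things have the shape of the slotted_upright; the one meant has the colours described above.

How it is judged:
By the outcome, as a careful person would: the job done as asked, in the order asked, and still so for the second after the job is handed in, with the robot touching nothing.
It also fails if it takes over 40 s, if anything falls off the work surface, if the arm or the gripper's body presses on something with over 40 N, if the wrist force passes 120 N, or if a joint passes its speed limit or range.

## Working session

There is one attempt and no reset: what is moved stays moved. The work goes in short steps, Python scripts to look and compute and a shell command to move; the robot and the scene stay as the last step left them, time stands still between calls to the robot, and variables do not carry over. Pictures are saved under pics/ and viewed, at most 10 in all, crops included, and the job is handed in when it is done.

```bash
mkdir -p pics; ls; python3 - <<'E'
from cell import manip
import cv2,pickle,numpy as np
s=manip.observe();print(s)
a=manip.get_image("scene");b=manip.get_image("side")
pickle.dump((a,b),open("im0.pkl","wb"))
cv2.imwrite("pics/scene0.png",a["frame"]);cv2.imwrite("pics/side0.png",b["frame"])
for i in(a,b):print(i["fx"],i["cx"],np.round(i["cam_to_world"],3).tolist())
E
```

```text
pics
{'clock': 0.0, 'joint_positions': array([ 7.15047823e+01,  7.24165752e+00, -2.32729275e+00,  8.05224242e+01,
        7.92252484e-04,  9.00010255e+01]), 'joint_velocities': array([ 0.05915315, -0.01638034, -0.10221223,  0.04125596, -0.08710486,
        0.0049731 ]), 'tau': array([-7.09689957e-04, -4.35913253e+01,  3.52923346e+01,  1.73027872e-02,
        1.52073644e-04,  1.02266296e-05]), 'eef_pos': array([0.16641158, 0.49750263, 0.23081781]), 'ee_rot': array([-1.79908626e+02, -7.90616072e-04,  1.61503756e+02]), 'wrist_force': array([ 0.85803867,  0.95613281, -0.26597523]), 'ft_torque': array([ 0.00117045, -0.00254024, -0.09455577]), 'grasp_force': 0.0, 'opening': 0.08540088086082423}
373.9103035117318 255.36066332913217 [[0.368, 0.529, -0.765, 1.098], [0.93, -0.225, 0.292, -0.194], [-0.018, -0.818, -0.575, 0.53], [0.0, 0.0, 0.0, 1.0]]
439.6852985958302 247.51843404771202 [[0.974, -0.117, 0.194, 0.273], [-0.226, -0.477, 0.849, -0.848], [-0.007, -0.871, -0.491, 0.598], [0.0, 0.0, 0.0, 1.0]]
```

View pics/scene0.png

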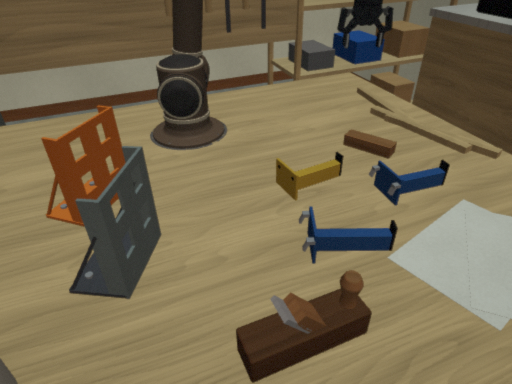

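View pics/side0.png

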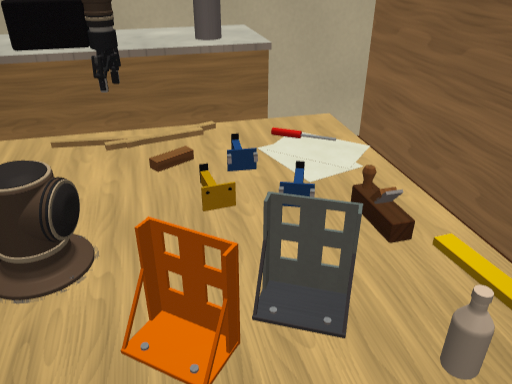

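The scene view shows the target blue arm at about (350,240), with its tabs at (306,217) and (311,240). A second blue arm sits at (410,180) and the yellow one at (308,175). The grey upright is at (125,225), with its front facing right, towards the arms. In the side view the grey upright is at (308,260), seen from behind.

```bash
cat > h.py <<'E'
import numpy as np,cv2,pickle
def cloud(im,T=None):
    z=im["z_map"];v,u=np.mgrid[:z.shape[0],:z.shape[1]]
    P=np.stack([(u-im["cx"])/im["fx"]*z,(v-im["cy"])/im["fy"]*z,z,np.ones_like(z)],-1)
    return (P@(im["cam_to_world"] if T is None else T).T)[...,:3]
E
python3 - <<'E'
from h import *
a,b=pickle.load(open("im0.pkl","rb"))
np.set_printoptions(precision=4,suppress=True)
for n,im,box in(("scene",a,(295,405,200,270)),("side",b,(270,325,150,197))):
    P=cloud(im);f=im["frame"].astype(int);ok=im["z_map"]>0
    m=(f[...,0]>f[...,2]*1.8)&(f[...,0]>50)&ok
    k=np.zeros_like(m);k[box[2]:box[3],box[0]:box[1]]=1;m&=k
    Q=P[m];print(n,len(Q),Q.min(0),Q.max(0))
    top=Q[(Q[:,2]>.034)&(Q[:,2]<.047)]
    print(" top", len(top),top.min(0),top.max(0)); print(cv2.minAreaRect(top[:,:2].astype(np.float32)))
    pl=Q[Q[:,2]>.05]; print(" hi",pl[::max(1,len(pl)//25)])
# upright
for n,im,box in(("scene",a,(75,165,145,300)),("side",b,(250,365,190,335))):
    P=cloud(im);f=im["frame"].astype(int)
    sat=f.max(-1)-f.min(-1); m=(sat<22)&(f.max(-1)<140)&(im["z_map"]>0)
    k=np.zeros_like(m);k[box[2]:box[3],box[0]:box[1]]=1;m&=k
    Q=P[m&(P[...,2]>.02)];print(n,len(Q),np.percentile(Q,[1,50,99],axis=0))
    print(cv2.minAreaRect(Q[Q[:,2]>.12][:,:2].astype(np.float32)))
    # ransac vertical plane
    xy=Q[:,:2];best=(0,)
    for t in np.arange(0,180,.5):
        n2=np.array([np.cos(np.radians(t)),np.sin(np.radians(t))]);d=xy@n2
        h,e=np.histogram(d,np.arange(d.min(),d.max()+.004,.002))
        s=h.max()
        if s>best[0]:best=(s,t,e[h.argmax()])
    s,t,d0=best;n2=np.array([np.cos(np.radians(t)),np.sin(np.radians(t))]);tt=np.array([-n2[1],n2[0]])
    R=Q[abs(xy@n2-d0-.001)<.003];w=R[:,:2]@tt
    c=R.mean(0);U,S,V=np.linalg.svd(R-c,full_matrices=False)
    print(" best",best,"normal",V[2],"off",np.median(R[:,:2]@n2),"width",np.percentile(w,[0.5,99.5]),"z",np.percentile(R[:,2],[.5,99.5]))
    wm=np.percentile(w,[.5,99.5]).mean(); print(" centre",n2*np.median(R[:,:2]@n2)+tt*wm)
E
```

```text
scene 1686 [0.5708 0.0852 0.0047] [0.6894 0.3516 0.0743]
 top 788 [0.6168 0.086  0.034 ] [0.6892 0.2473 0.0468]
((0.6512770056724548, 0.16925618052482605), (0.1606522649526596, 0.05194821581244469), 80.5594482421875)
 hi [[0.5809 0.1195 0.0717]
 [0.5861 0.1167 0.0712]
 [0.5927 0.1131 0.072 ]
 [0.5954 0.1139 0.0712]
 [0.6002 0.1134 0.0723]
 [0.5965 0.1115 0.0652]
 [0.6081 0.1069 0.0726]
 [0.6111 0.1075 0.0722]
 [0.6139 0.1082 0.0716]
 [0.6126 0.1049 0.0667]
 [0.6237 0.1026 0.0734]
 [0.625  0.1043 0.0714]
 [0.6257 0.0998 0.0684]
 [0.6321 0.0982 0.0715]
 [0.6368 0.0976 0.0729]
 [0.6404 0.0936 0.0721]
 [0.6449 0.0931 0.0734]
 [0.6462 0.0946 0.0716]
 [0.6494 0.0928 0.0723]
 [0.6506 0.0922 0.071 ]
 [0.6543 0.0879 0.073 ]
 [0.6455 0.0915 0.0622]
 [0.6579 0.0922 0.0721]
 [0.6599 0.0911 0.0717]
 [0.6622 0.0899 0.0715]
 [0.662  0.0902 0.0688]
 [0.6611 0.087  0.0643]
 [0.6627 0.0883 0.0628]
 [0.663  0.0885 0.058 ]
 [0.6612 0.0901 0.0509]]
side 451 [0.58   0.0827 0.0351] [0.6882 0.2519 0.0709]
 top 203 [0.5895 0.0874 0.0351] [0.6882 0.2519 0.0469]
((0.646767258644104, 0.17513546347618103), (0.16
[... 832 characters left out ...]
313834547996521, -0.22597087919712067), (0.04234067350625992, 0.1710965633392334), 59.72705841064453)
 best (np.int64(3435), np.float64(61.0), np.float64(0.07618849755209967)) normal [-0.4822 -0.8761 -0.0014] off 0.07750396198551567 width [-0.6591 -0.4916] z [0.021  0.2144]
 centre [ 0.5408 -0.2111]
side 7004 [[ 0.4303 -0.3229  0.022 ]
 [ 0.5359 -0.2164  0.1211]
 [ 0.6055  0.0272  0.211 ]]
((0.5303740501403809, -0.22840304672718048), (0.04419761896133423, 0.16875293850898743), 61.429195404052734)
 best (np.int64(3050), np.float64(61.5), np.float64(0.06476205550544402)) normal [ 0.4808  0.8768 -0.001 ] off 0.06629954242367732 width [-0.6522 -0.4966] z [0.0209 0.2111]
 centre [ 0.5364 -0.2158]
```

```bash
python3 -m crank '[[-0.04,-0.012,-0.004,7,100],[-0.08,-0.023,-0.008,14,100],[-0.118,-0.034,-0.012,21,100],[-0.157,-0.045,-0.016,28,100],[-0.196,-0.056,-0.02,35,100],[-0.235,-0.067,-0.024,42,100],[-0.274,-0.079,-0.028,49,100],[-0.313,-0.09,-0.03,56,100]]' 30
python3 - <<'E'
from h import *
a,b=pickle.load(open("im0.pkl","rb"))
np.set_printoptions(precision=4,suppress=True)
for im,box in((a,(295,405,200,270)),(b,(270,325,150,197))):
    P=cloud(im);f=im["frame"].astype(int);m=(f[...,0]>f[...,2]*1.8)&(f[...,0]>50)&(im["z_map"]>0)
    k=np.zeros_like(m);k[box[2]:box[3],box[0]:box[1]]=1;m&=k
    Q=P[m]
    for lo,hi,nm in((.035,.046,"arm"),(.064,.08,"plate")):
        R=Q[(Q[:,2]>lo)&(Q[:,2]<hi)]
        if nm=="arm": R=R[(R[:,:2]-[.622,.104])@[.37,.93]>.03]
        if nm=="plate":R=R[abs((R[:,:2]-[.622,.104])@[.37,.93])<.02]
        l=cv2.fitLine(R[:,:2].astype(np.float32),cv2.DIST_HUBER,0,.01,.01).ravel()
        print(nm,len(R),np.degrees(np.arctan2(l[1],l[0])),R.mean(0),R.min(0),R.max(0))
E
```

```text
clock: 0.77
eef_pos: [0.4361, 0.3117, 0.2619]
ee_rot: [180.0, -0.0, 105.2]
wrist_force: [0.7, 1.6, -0.4]
opening: 0.0855
grasp_force: 0.0
arm 640 67.035774 [0.6584 0.187  0.041 ] [0.6238 0.1282 0.0351] [0.6892 0.2473 0.044 ]
plate 103 -21.250332 [0.6297 0.1001 0.071 ] [0.5809 0.0858 0.0643] [0.6646 0.1204 0.0743]
arm 127 67.52772 [0.6617 0.2037 0.0382] [0.6338 0.1613 0.0352] [0.6882 0.2519 0.0409]
plate 83 -22.569368 [0.6201 0.1025 0.0671] [0.58   0.0827 0.064 ] [0.6599 0.1212 0.0709]
```

```bash
python3 -m crank '[[-0.03,0.025,0,7,100],[-0.06,0.05,0,14,100],[-0.09,0.075,0,21,100],[-0.12,0.1,0,28,100],[-0.15,0.125,0,35,100],[-0.175,0.147,0,37,100],[-0.19,0.16,0,37,100],[-0.19,0.16,0,37,100]]'
python3 - <<'E'
from h import *
from cell import manip
from scipy.spatial.transform import Rotation as Ro
s=manip.observe();im=manip.get_image("wrist")
T=np.eye(4);T[:3,:3]=Ro.from_euler("xyz",s["ee_rot"],degrees=True).as_matrix();T[:3,3]=s["eef_pos"]
T=T@im["T_tool_cam"];pickle.dump((im,T),open("w1.pkl","wb"))
print(s["eef_pos"],s["ee_rot"]);print(np.round(im["T_tool_cam"],3))
cv2.imwrite("pics/w1.png",im["frame"])
E
```

```text
clock: 1.43
eef_pos: [0.6425, 0.17, 0.2592]
ee_rot: [-179.9, 0.1, 68.3]
wrist_force: [-0.8, 0.3, -0.8]
opening: 0.0855
grasp_force: 0.0
[0.64251033 0.17001419 0.25921666] [-1.79929058e+02  1.18304330e-01  6.82720369e+01]
[[ 0.001 -0.954 -0.298  0.077]
 [ 1.     0.     0.001  0.001]
 [-0.001 -0.298  0.954 -0.143]
 [ 0.     0.     0.     1.   ]]
```

View pics/w1.png

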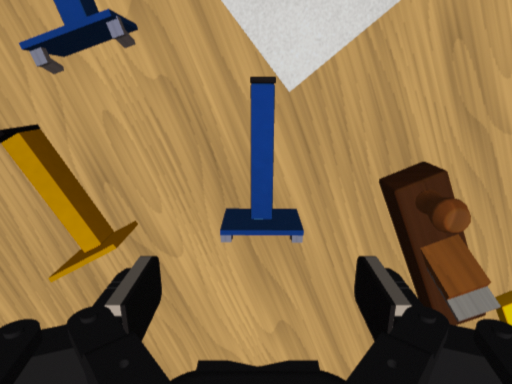

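The wrist view shows the blue arm nearly aligned with the tool. Its stop is at (262,80), its arm runs down to (262,218), and the top of the plate's back edge lies at y≈236, x 220 to 303. The yellow arm stands clear to the left and the plane to the right.

```bash
python3 - <<'E'
from h import *
im,T=pickle.load(open("w1.pkl","rb"))
np.set_printoptions(precision=4,suppress=True)
def pz(u,v,z):
    d=T[:3,:3]@[(u-im["cx"])/im["fx"],(v-im["cy"])/im["fy"],1];return (T[:3,3]+d*(z-T[2,3])/d[2])[:2]
a=pz(262.7,86,.04);b=pz(262,208,.04);d=a-b;print("arm",a,b,np.degrees(np.arctan2(d[1],d[0])))
l=pz(220.5,236,.07);r=pz(303,236.5,.07);d=l-r;print("plate",l,r,(l+r)/2,np.linalg.norm(d),np.degrees(np.arctan2(d[1],d[0])))
P=cloud(im,T);f=im["frame"].astype(int);m=(f[...,0]>f[...,2]*1.8)&(f[...,0]>50)&(im["z_map"]>0)
m[:,:200]=0;m[:,330:]=0;m[:70]=0;m[250:]=0
Q=P[m];R=Q[(Q[:,2]>.034)&(Q[:,2]<.046)];print(cv2.minAreaRect(R[:,:2].astype(np.float32)),len(R))
R=Q[(Q[:,2]>.06)];print(cv2.minAreaRect(R[:,:2].astype(np.float32)),len(R),np.median(R[:,2]))
E
```

```text
arm [0.6788 0.2438] [0.6294 0.1203] 68.22995161073243
plate [0.5795 0.117 ] [0.6622 0.0835] [0.6209 0.1003] 0.08926317661152133 157.94269613404705
((0.6505637764930725, 0.17638713121414185), (0.15017332136631012, 0.08777495473623276), 68.42518615722656) 3038
((0.6511995792388916, 0.1737501621246338), (0.15584015846252441, 0.08750869333744049), 67.25371551513672) 530 0.07006883706662068
```

```bash
python3 -m crank '[[0.004,0.003,0.035,0,100],[0.007,0.006,0.07,0,100],[0.007,0.006,0.105,0,100],[0.007,0.006,0.14,0,100],[0.007,0.006,0.175,0,100],[0.007,0.006,0.205,0,100],[0.007,0.006,0.223,0,100],[0.007,0.006,0.223,0,100]]' 60
python3 -m crank '[[0,0,0,0,0],[0,0,0,0,0],[0,0,0,0,0],[0,0,0,0,0],[0,0,0,0,0],[0,0,0,0,0],[0,0,0,0,0],[0,0,0,0,0]]' 60
```

```text
clock: 2.15
eef_pos: [0.6436, 0.1774, 0.0335]
ee_rot: [-179.6, 0.3, 68.6]
wrist_force: [-0.4, -0.5, -1.5]
opening: 0.0856
grasp_force: 0.0
clock: 2.82
eef_pos: [0.6487, 0.1776, 0.0404]
ee_rot: [179.9, -0.1, 68.5]
wrist_force: [-1.6, 0.4, 6.7]
opening: 0.0
grasp_force: 3.2
```

```bash
python3 - <<'E'
from h import *
from cell import manip
s=manip.observe();print(s["opening"],s["grasp_force"],s["eef_pos"],s["wrist_force"])
im=manip.get_image("wrist");c=manip.get_image("side");e=manip.get_image("scene")
k=c["frame"][70:230,180:380];q=e["frame"][130:290,250:450]
cv2.imwrite("pics/w2.png",np.hstack([cv2.resize(im["frame"],(400,300)),cv2.resize(q,(375,300))]))
E
```

```text
6.166287044237929e-06 3.1694891061852104 [0.64865411 0.17762288 0.04039146] [-1.60181674  0.35168575  6.65966822]
```

View pics/w2.png

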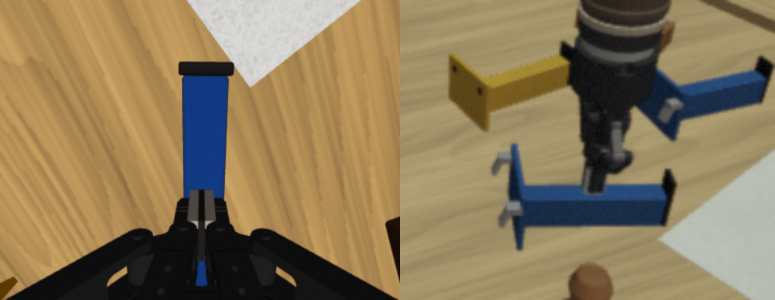

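The picture shows the fingers shut on top of the blue arm (tips at about (203,195) on the left panel), not around it, though the pose reads z = 0.040. I'll check the heights with depth.

```bash
python3 - <<'E'
from h import *
from cell import manip
from scipy.spatial.transform import Rotation as Ro
np.set_printoptions(precision=4,suppress=True)
s=manip.observe();im=manip.get_image("wrist")
T=np.eye(4);T[:3,:3]=Ro.from_euler("xyz",s["ee_rot"],degrees=True).as_matrix();T[:3,3]=s["eef_pos"]
P=cloud(im,T@im["T_tool_cam"]);Pt=cloud(im,im["T_tool_cam"])
for u,v in((262,110),(262,160),(262,230),(100,100),(250,250),(268,250),(252,270),(258,246)):print(u,v,P[v,u],Pt[v,u])
c=manip.get_image("scene");Q=cloud(c)
for u,v in((250+595*200//375-400*200//375,130+185*160//300),(250+100,130+112),(340,240),(380,240)):print(u,v,Q[v,u])
print(s["joint_positions"])
E
```

```text
262 110 [0.677  0.2414 0.0402] [0.0697 0.003  0.0004]
262 160 [0.6694 0.222  0.0412] [ 0.0489  0.0031 -0.0008]
262 230 [0.6574 0.1909 0.0395] [0.0155 0.0033 0.001 ]
100 100 [0.5993 0.2753 0.0001] [ 0.0727 -0.0817  0.0403]
250 250 [0.6509 0.1891 0.0521] [ 0.0116 -0.0021 -0.0117]
268 250 [0.6581 0.1861 0.0518] [ 0.0114  0.0057 -0.0114]
252 270 [0.6518 0.1884 0.0685] [ 0.0112 -0.001  -0.0281]
258 246 [0.654  0.1874 0.0472] [ 0.0111  0.0014 -0.0068]
354 228 [0.6605 0.1713 0.0622]
350 242 [0.6594 0.1685 0.0264]
340 240 [0.6509 0.1506 0.0308]
380 240 [0.6798 0.223  0.0296]
[ 15.3005  26.1416  -1.235   62.4811   0.0303 126.7938]
```

```bash
python3 - <<'E'
from h import *
np.set_printoptions(precision=4,suppress=True)
im,T=pickle.load(open("w1.pkl","rb"));Pt=cloud(im,im["T_tool_cam"])
for u in (150,145,365,372):
    for v in (258,264,275,290):print(u,v,im["frame"][v,u],Pt[v,u])
m=(im["z_map"]<.17)&(im["z_map"]>0);Q=Pt[m];print(Q[:,2].max(),np.percentile(Q[:,2],[99,99.8]))
i=np.argsort(Q[:,2])[-8:];print(Q[i])
E
```

```text
150 258 [33 35 38] [ 0.0117 -0.043  -0.0193]
150 264 [7 8 8] [ 0.0109 -0.042  -0.0229]
150 275 [9 9 9] [ 0.0075 -0.0415 -0.0255]
150 290 [7 8 9] [ 0.001  -0.0419 -0.0261]
145 258 [62 68 74] [ 0.0111 -0.0455 -0.0181]
145 264 [59 65 70] [ 0.0117 -0.0435 -0.0242]
145 275 [7 7 8] [ 0.0105 -0.0415 -0.0306]
145 290 [7 7 7] [ 0.0054 -0.0413 -0.0328]
365 258 [30 32 35] [ 0.0118  0.0453 -0.0194]
365 264 [7 6 9] [ 0.012   0.0436 -0.0248]
365 275 [7 7 7] [ 0.0075  0.0439 -0.0254]
365 290 [6 6 6] [ 0.0017  0.0439 -0.027 ]
372 258 [62 68 74] [ 0.0117  0.0482 -0.0193]
372 264 [62 69 74] [ 0.0113  0.0469 -0.0236]
372 275 [10  9 11] [ 0.0116  0.0439 -0.0324]
372 290 [7 6 8] [ 0.0063  0.0439 -0.0342]
-0.012939237455393993 [-0.0177 -0.0144]
[[-0.0023 -0.0418 -0.0132]
 [ 0.0022  0.0442 -0.0132]
 [-0.0064  0.0441 -0.0131]
 [-0.0074  0.0442 -0.013 ]
 [ 0.005  -0.0416 -0.013 ]
 [-0.0004  0.0441 -0.013 ]
 [-0.0009 -0.0417 -0.013 ]
 [ 0.0001  0.044  -0.0129]]
```

By the camera, the real fingertips are level with the reported TCP when shut and 13 mm behind it when open. That makes the grasp point TCP −19 mm. I'll reopen above the arm and go 25 mm deeper.

```bash
python3 -m crank '[[0,0,-0.02,0,100],[0,0,-0.02,0,100],[0,0,-0.02,0,100],[0,0,-0.02,0,100],[0,0,-0.02,0,100],[0,0,-0.02,0,100],[0,0,-0.02,0,100],[-0.002,0.002,-0.02,0,100]]' 60
python3 -m crank '[[0,0,0.015,0,100],[0,0,0.03,0,100],[0,0,0.04,0,100],[0,0,0.044,0,100],[0,0,0.044,0,100],[0,0,0.044,0,100]]' 60
python3 -m crank '[[0,0,0,0,0],[0,0,0,0,0],[0,0,0,0,0],[0,0,0,0,0],[0,0,0,0,0],[0,0,0,0,0],[0,0,0,0,0],[0,0,0,0,0]]' 60
```

```text
clock: 3.73
eef_pos: [0.6487, 0.1748, 0.0581]
ee_rot: [-180.0, 0.0, 68.5]
wrist_force: [-0.9, -0.1, -0.5]
opening: 0.085
grasp_force: 0.0
clock: 4.23
eef_pos: [0.6491, 0.1746, 0.0147]
ee_rot: [-180.0, 0.0, 68.5]
wrist_force: [-0.5, 0.5, 0.5]
opening: 0.0853
grasp_force: 0.0
clock: 4.9
eef_pos: [0.6493, 0.1748, 0.0152]
ee_rot: [180.0, -0.0, 68.5]
wrist_force: [-1.1, -0.7, 4.4]
opening: 0.0243
grasp_force: 60.7
```

```bash
python3 -m crank '[[0,0,-0.01,0,0],[0,0,-0.03,0,0],[0,0,-0.06,0,0],[0,0,-0.09,0,0],[0,0,-0.115,0,0],[0,0,-0.13,0,0],[0,0,-0.13,0,0]]' 80
python3 -m crank '[[-0.02,0.004,0,1,0],[-0.055,0.012,0,2,0],[-0.09,0.02,0,3,0],[-0.125,0.028,0,4,0],[-0.16,0.036,0,5,0],[-0.195,0.042,0,6,0],[-0.23,0.05,0,7.3,0],[-0.25,0.054,0,7.3,0]]' 80
python3 -m crank '[[-0.006,0.002,0,0,0],[-0.01,0.002,0,0,0],[-0.01,0.002,0,0,0],[-0.01,0.002,0,0,0]]' 80
python3 - <<'E'
from h import *
from cell import manip
s=manip.observe();print(s["eef_pos"],s["ee_rot"])
D={n:manip.get_image(n) for n in("wrist","scene","side")};pickle.dump((s,D),open("p2.pkl","wb"))
cv2.imwrite("pics/p2.png",np.vstack([np.hstack([cv2.resize(D["wrist"]["frame"],(400,300)),cv2.resize(D["scene"]["frame"][100:310,50:330],(400,300))]),np.hstack([cv2.resize(D["side"]["frame"][160:340,220:460],(400,300)),np.zeros((300,400,3),np.uint8)])]))
E
```

```text
clock: 5.48
eef_pos: [0.6506, 0.175, 0.149]
ee_rot: [179.7, -0.2, 68.5]
wrist_force: [-1.0, -0.4, -1.9]
opening: 0.0239
grasp_force: 78.9
clock: 6.15
eef_pos: [0.6059, -0.081, 0.1428]
ee_rot: [-179.9, 0.1, 61.0]
wrist_force: [-0.3, 0.4, -2.5]
opening: 0.0234
grasp_force: 78.8
clock: 6.48
eef_pos: [0.6045, -0.0865, 0.1439]
ee_rot: [-179.9, -0.0, 61.3]
wrist_force: [0.5, 1.0, -2.6]
opening: 0.0237
grasp_force: 78.8
[ 0.60446705 -0.08654486  0.14394956] [-1.79935020e+02 -4.84928283e-03  6.12520319e+01]
```

View pics/p2.png

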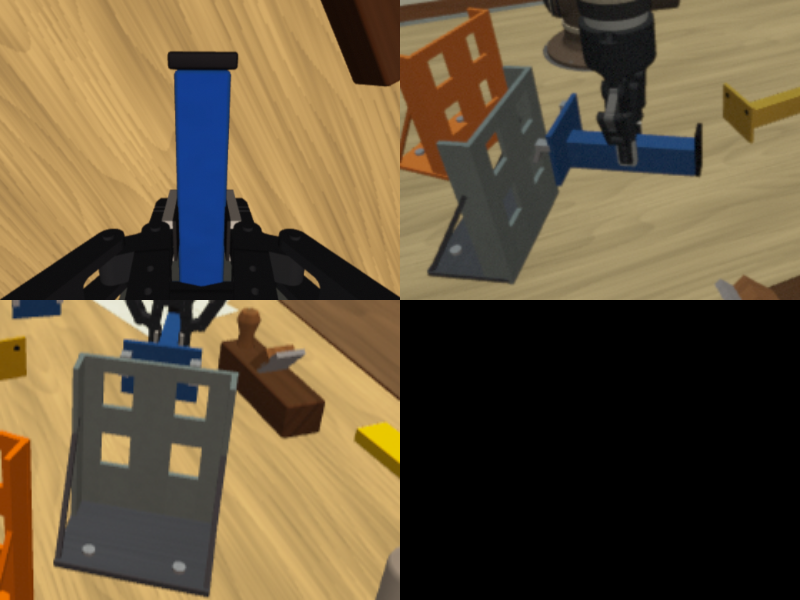

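The blue arm is held level in front of the sheet, with its tabs facing the top row of slots (side panel: slots at (117,388) and (192,400), plate at (160,350)). Next I'll measure the relative offsets within the same camera's depth.

```bash
python3 - <<'E'
from h import *
np.set_printoptions(precision=4,suppress=True)
s,D=pickle.load(open("p2.pkl","rb"))
n=np.array([np.cos(np.radians(61.2)),np.sin(np.radians(61.2)),0]);y=np.array([n[1],-n[0],0])
tcp=s["eef_pos"];print("tcp n,y,z",tcp@n,tcp@y,tcp[2])
for c,sy in(("side",-1),("scene",1)):
    im=D[c];P=cloud(im);f=im["frame"].astype(int);ok=im["z_map"]>0
    L=np.stack([P@n,P@y,P[...,2]],-1)
    blue=(f[...,0]>f[...,2]*1.8)&(f[...,0]>40)&ok
    near=(abs(L[...,1]-tcp@y)<.06)&(L[...,2]>.08)&(L[...,2]<.25)
    B=L[blue&near&(L[...,0]<tcp@n-.06)];print(c,"plate n,y,z pct",len(B),np.percentile(B,[1,50,99],axis=0).tolist())
    off={"side":.0663,"scene":.0775}[c]
    S=(abs(L[...,0]-off)<.004)&ok&~blue
    for zl,zh in((.158,.187),(.197,.209)):
        w=L[...,1][S&(L[...,2]>zl)&(L[...,2]<zh)]
        h,e=np.histogram(w,np.arange(.47,.68,.004));print(zl,dict(zip(np.round(e,3).tolist(),h.tolist())))
    for w0 in(.535,.615):
        z=L[...,2][S&(abs(L[...,1]-w0)<.01)];h,e=np.histogram(z,np.arange(.05,.22,.004));print("z",w0,[(round(a,3),int(b)) for a,b in zip(e,h)])
E
```

```text
tcp n,y,z 0.21536438407689848 0.57139181241202 0.14394955910244742
side plate n,y,z pct 595 [[0.13482649513786668, 0.5281742216227124, 0.13148227599376985], [0.1373481515817092, 0.5769458611714197, 0.18642215188371308], [0.14300800175078032, 0.6154521783962774, 0.198423546014117]]
0.158 {0.47: 0, 0.474: 0, 0.478: 0, 0.482: 0, 0.486: 0, 0.49: 0, 0.494: 19, 0.498: 26, 0.502: 24, 0.506: 25, 0.51: 22, 0.514: 22, 0.518: 0, 0.522: 0, 0.526: 0, 0.53: 0, 0.534: 0, 0.538: 0, 0.542: 0, 0.546: 0, 0.55: 15, 0.554: 21, 0.558: 21, 0.562: 23, 0.566: 18, 0.57: 25, 0.574: 20, 0.578: 26, 0.582: 24, 0.586: 28, 0.59: 24, 0.594: 23, 0.598: 0, 0.602: 0, 0.606: 0, 0.61: 0, 0.614: 0, 0.618: 0, 0.622: 0, 0.626: 0, 0.63: 19, 0.634: 29, 0.638: 23, 0.642: 26, 0.646: 29, 0.65: 13, 0.654: 0, 0.658: 3, 0.662: 0, 0.666: 0, 0.67: 0, 0.674: 0}
0.197 {0.47: 0, 0.474: 0, 0.478: 0, 0.482: 0, 0.486: 0, 0.49: 0, 0.494: 9, 0.498: 12, 0.502: 10, 0.506: 8, 0.51: 8, 0.514: 11, 0.518: 10, 0.522: 7, 0.526: 10, 0.53: 9, 0.534: 9, 0.538: 11, 0.542: 9, 0.546: 8, 0.55: 10, 0.554: 14, 0.558: 13, 0.562: 12, 0.566: 9, 0.57: 11, 0.574:
[... 4950 characters left out ...]
p.float64(0.102), 0), (np.float64(0.106), 0), (np.float64(0.11), 0), (np.float64(0.114), 5), (np.float64(0.118), 14), (np.float64(0.122), 14), (np.float64(0.126), 13), (np.float64(0.13), 14), (np.float64(0.134), 13), (np.float64(0.138), 13), (np.float64(0.142), 16), (np.float64(0.146), 12), (np.float64(0.15), 17), (np.float64(0.154), 0), (np.float64(0.158), 0), (np.float64(0.162), 0), (np.float64(0.166), 0), (np.float64(0.17), 0), (np.float64(0.174), 0), (np.float64(0.178), 0), (np.float64(0.182), 0), (np.float64(0.186), 0), (np.float64(0.19), 0), (np.float64(0.194), 8), (np.float64(0.198), 16), (np.float64(0.202), 19), (np.float64(0.206), 17), (np.float64(0.21), 20), (np.float64(0.214), 5)]
```

Relative to the upright: the gap is 61 mm, the lateral error is about 1 mm, and the blue underside is at z≈0.130. I'll push in.

```bash
python3 -m crank '[[-0.01,0.001,0.003,0,0],[-0.022,0.001,0.003,0,0],[-0.033,0.001,0.003,0,0],[-0.042,0.001,0.003,0,0],[-0.049,0.001,0.003,0,0],[-0.054,0.001,0.003,0,0],[-0.057,0.001,0.003,0,0],[-0.058,0.001,0.003,0,0]]' 80
python3 - <<'E'
from h import *
from cell import manip
s=manip.observe();print(s["eef_pos"],s["wrist_force"],s["ft_torque"])
D={n:manip.get_image(n) for n in("scene","side")};pickle.dump((s,D),open("p3.pkl","wb"))
cv2.imwrite("pics/p3.png",np.hstack([cv2.resize(D["scene"]["frame"][130:290,60:260],(400,320),interpolation=2),cv2.resize(D["side"]["frame"][170:290,240:390],(400,320),interpolation=2)]))
E
```

```text
clock: 7.3
eef_pos: [0.5773, -0.1395, 0.1418]
ee_rot: [180.0, -0.0, 61.2]
wrist_force: [0.9, 0.1, -2.8]
opening: 0.0237
grasp_force: 78.9
[ 0.57732598 -0.13946623  0.14175836] [ 0.90179776  0.05461736 -2.81011458] [0.03297255 0.0405713  0.01762164]
```

View pics/p3.png

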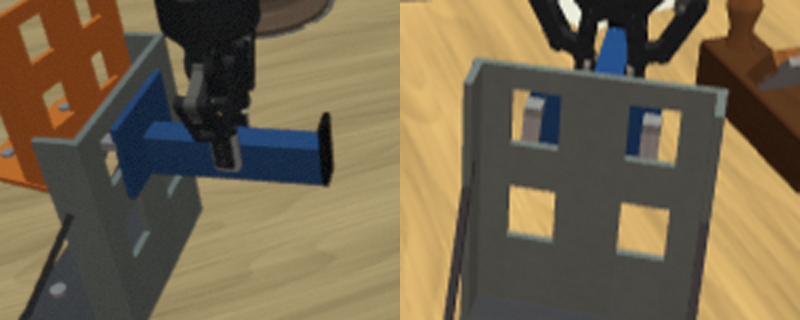

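The tabs are through both top slots, centred (side panel at (535,118) and (650,135)), with no contact force. Now I'll lower it.

```bash
python3 -m crank '[[-0.001,0,0.002,0,0],[-0.001,0,0.005,0,0],[-0.001,0,0.008,0,0],[-0.001,0,0.011,0,0],[-0.001,0,0.014,0,0],[-0.001,0,0.017,0,0],[-0.001,0,0.019,0,0],[-0.001,0,0.019,0,0]]' 80
```

```text
clock: 8.07
eef_pos: [0.5768, -0.1396, 0.1219]
ee_rot: [-179.9, 0.0, 61.2]
wrist_force: [-0.1, -0.1, -3.3]
opening: 0.0237
grasp_force: 78.9
```

```bash
python3 -m crank '[[0,0,0.002,0,0],[0,0,0.004,0,0],[0,0,0.005,0,0],[0,0,0.006,0,0],[0,0,0.006,0,0]]' 80; python3 -m crank '[[0,0,0.001,0,0],[0,0,0.002,0,0],[0,0,0.002,0,0]]' 80
```

```text
clock: 8.48
eef_pos: [0.577, -0.1397, 0.1164]
ee_rot: [-180.0, 0.0, 61.2]
wrist_force: [-0.5, 0.8, -2.2]
opening: 0.0235
grasp_force: 78.9
clock: 8.73
eef_pos: [0.5772, -0.1398, 0.1149]
ee_rot: [180.0, 0.0, 61.2]
wrist_force: [-0.3, 0.4, 0.7]
opening: 0.0236
grasp_force: 79.3
```

```bash
python3 -m crank '[[0,0,0.001,0,0],[0,0,0.002,0,0],[0,0,0.002,0,0]]' 80
python3 - <<'E'
from h import *
from cell import manip
D={n:manip.get_image(n) for n in("scene","side")}
cv2.imwrite("pics/p4.png",np.hstack([cv2.resize(D["scene"]["frame"][130:290,60:260],(400,320),interpolation=2),cv2.resize(D["side"]["frame"][170:290,240:390],(400,320),interpolation=2)]))
E
```

```text
clock: 8.98
eef_pos: [0.5772, -0.1401, 0.1139]
ee_rot: [179.9, 0.0, 61.2]
wrist_force: [-3.3, 1.4, 7.6]
opening: 0.0236
grasp_force: 80.3
```

View pics/p4.png

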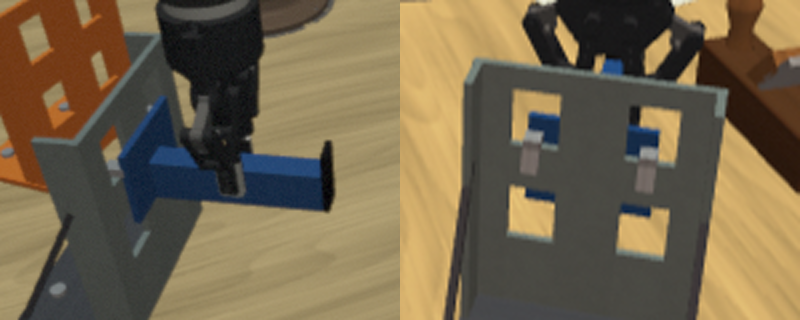

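Both lips hang down behind the sheet (side panel at (530,155) and (647,170)), the plate lies flush, and the push-down force of 7.6 N confirms it is seated. I'll let go.

```bash
python3 -m crank '[[0,0,-0.001,0,0],[0,0,-0.001,0,20],[0,0,-0.001,0,50],[0,0,-0.001,0,70],[0,0,-0.001,0,80],[0,0,-0.001,0,80],[0,0,-0.001,0,80],[0,0,-0.001,0,80]]' 20
python3 -m crank '[[0,0,-0.01,0,80],[0,0,-0.03,0,80],[0,0,-0.06,0,80],[0,0,-0.09,0,80],[0,0,-0.12,0,80],[0.02,0,-0.14,0,80],[0.03,0,-0.15,0,80],[0.03,0,-0.15,0,80]]'
python3 - <<'E'
from h import *
from cell import manip
D={n:manip.get_image(n) for n in("scene","side")}
cv2.imwrite("pics/p5.png",np.hstack([cv2.resize(D["scene"]["frame"][130:290,60:260],(400,320),interpolation=2),cv2.resize(D["side"]["frame"][170:290,240:390],(400,320),interpolation=2)]))
E
```

```text
clock: 9.75
eef_pos: [0.5771, -0.1396, 0.1134]
ee_rot: [-180.0, -0.0, 61.2]
wrist_force: [-0.3, -0.2, -0.2]
opening: 0.0686
grasp_force: 0.0
clock: 10.42
eef_pos: [0.5932, -0.1123, 0.2673]
ee_rot: [179.7, -0.1, 61.3]
wrist_force: [-0.7, 0.3, -0.1]
opening: 0.0682
grasp_force: 0.0
```

View pics/p5.png

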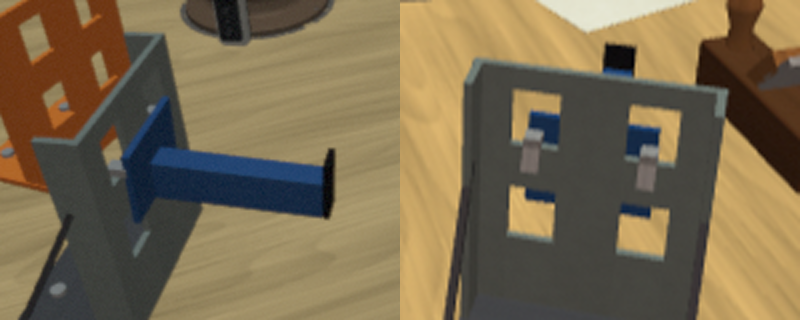

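The blue arm hangs level by itself, with both hooks down behind the sheet (side panel at (530,155) and (647,170)) and the gripper clear. I'll hand it in.

```bash
python3 -c "
from cell import manip
print(manip.job_done())"
```

```text
the job is handed in; nothing more can be done
None
```

The blue arm hangs on the grey upright with both hooks fully down in the top slots, the gripper is clear, the yellow arm was left alone, and the job is handed in at about 10.5 s; the first grasp closed on top of the arm (about 7 N) and was redone.

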